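# Release the cast chest's drawer through its catch hole

## Robot

A 6-joint arm with a two-finger parallel gripper is mounted at the origin on a cart in front of the work surface, level with it; the furniture and walls round the work are solid. World frame = base frame: x ahead of the robot, y to its left, z up, the work surface at z = 0. Lengths are in m, angles in rad, forces in N, time in s.
With the tool pointing down it reaches from about 0.35 to 0.8 m from the base axis. Payload 7.3 kg.
Tool frame: the origin (TCP) lies between the finger pads; the fingertips stand ctrl.tip_extent ahead of it and the grasp point (between the pads) lies 2 mm behind it (ctrl.tip_extent is the distance from the TCP to the fingertips, in m); z points along the fingers, y is the line along which they close (so a half turn about z gives the same grasp; the last joint's range is limited). The gripper opens to 85 mm and grips with 20 to 120 N. Pads are 22 mm wide; open, the fingers measure 114 mm over their backs; the gripper's body (76 mm by 85 mm) begins 54 mm behind the grasp point. The pads swing forward as they close: fully open they stand 13 mm farther back than shut.
Start: joints at [-1.389, 0.342, 1.524, -0, 1.275, -0.146], TCP at [0.169, -0.497, 0.248] pointing down, gripper open.
Joint ranges: [-2.53, 2.53], [-0.77, 2.02], [0.04, 2.7], [-1, 4.14], [0.28, 2.66], [-3.11, 3.11]. Speed limits (rad/s): [2.57, 2.57, 3.14, 3.14, 3.14, 3.14].

## Interface

Orientations are given as a unit quaternion [x, y, z, w].
In Python, from bench import ctrl gives the robot as it stands. The module is installed in compiled form; this text tells all that it offers.
- The arm moves only by the tool shift_gripper, called after "Call:" as a command line: name --argument value ..., lists and objects as JSON in quotes. Schema: {"type":"object","properties":{"deltas":{"type":"string"},"grip_n":{"type":"number"},"only":{"type":"string"},"quiet":{"type":"boolean"},"lines":{"type":"string"}},"required":["deltas"],"additionalProperties":false}. deltas is a string of 1 to 8 rows, parted by a bar, with the numbers parted by spaces; each row has 7 numbers: a rotation vector rx, ry, rz in shares of pi rad (1.0 is pi rad), then dx, dy, dz in normalised numbers (1 is 400 mm), then the finger opening in m; each row shifts and turns the commanded pose from where the row before left it, along the tool's axes as they then stand; what a row does not reach is not made up. A row lasts 1/8 s, in which the tool goes at most 0.0625 m and 0.188 rad, less where a joint would pass 70% of its speed; a pose out of reach is approached as far as the arm can. The fingers move at their own pace and stop on an object; grip_n is the grip in N (left out, the last holds). Time passes only in rows, so rows that do not move let the fingers close. The tool returns the time, the measured TCP pose, the force, the opening and the grip force at its end. only (a regular expression) keeps the lines of the reply that match it, lines (a string "A,B") keeps lines A to B, and quiet returns only ok. Input that does not fit is refused with a message, and nothing moves.
- ctrl.state(): the state, without advancing time (a new reading comes with each control period).
- ctrl.capture(name): name is "side" or "top"; returns a dict with "img" (384x512x3 uint8, red, green, blue), "fx", "fy", "cx", "cy" (pixels), "D" ([k1, k2, p1, p2, k3] as OpenCV has them; the pictures are not rectified), "T" (4x4, takes a point from camera to world coordinates). Camera axes: x right, y up, looking along -z (the intrinsics and any distortion apply to the point x, -y, -z); pixel columns grow to the right and rows downward; lengths in m; the calibration is good to about 2 mm. A picture is of the moment at which its call begins. There is no depth.
- ctrl.hand_in(): hands the job in; it is judged then, once.
The state is a dict: "time": time; "q": joint angles; "joint_vel": joint speeds; "joint_torque": joint torques, N m; "tool_pos": TCP position; "eef_rot": TCP orientation; "ft_force": force on the tool from outside, world axes, zero at the start; "ft_torque": the same for the moment, N m; "gripper_width": finger opening in m; "gripper_force": force on a finger pad.
Only numpy, scipy, OpenCV 4.12 (cv2) and the standard library are available. Lean on these libraries where they do the work, as an engineer would, in place of code of your own. Each camera call takes 0.05 s, during which the arm holds its last target. There are 200 camera calls.

## Task

The drawer of the small wooden chest is held shut by a spring catch. Take the wooden release rod from its stand, push its tip down through the brass-rimmed hole in the chest's top until the catch gives and the drawer springs fully open, then draw the rod out and put it back in its stand, standing upright and fully home. Leave the clay ball and the plaster acorn between them where they are.

Things in the scene. Friction and masses are not known exactly. Their poses are not given: they have to be found in the camera images.
- chest: fixed wooden chest for small casts, 190 (x) x 140 (y) x 95 mm high (its top board overhangs 3 mm); one drawer in its front, a brass plate 44 x 44 mm round a hole in the rear part of its top. Origin: centre of its underside; x points from front to back, the drawer comes out towards its -x
- release_hole (a point): centre of the mouth of the round hole, 20 mm across, in the chest's top, at chest coordinates x = +60, y = 0, z = 95 mm. Board and plate together are 13 mm thick and it is hollow below; the tail of the spring catch, a steel plate 30 mm wide, lies 28 mm below the mouth
- catch (a joint): turn of the rocker catch in rad, sprung: 0 at rest. Its tail goes down about 30 mm per rad under the hole. It lets the drawer go at 0.15 to 0.2 rad, that is pushed down 5 to 6 mm (rod tip 33 to 34 mm below the hole's mouth) with about 4 to 10 N; hard stop at 0.40 (12 mm); springs back when let go
- drawer (a joint): how far the drawer is out, in m: about 0.001 shut on the catch, 0.06 fully open against its stop. A spring of about 4 N drives it out and keeps it out once the catch lets go; it then stands out 60 mm towards the chest's -x. With its 17 mm knob it needs 80 mm free in front
- rod: loose wooden release rod, 113 mm long, about 60 g, round about its z axis. Origin: centre of its tip. From tip up: dowel 12 mm across from z = 0 to 65 mm (first 3 mm tapered), collar 34 mm across from z = 65 to 71 mm, round grip 26 mm across from z = 73 to 113 mm. It starts upright in the stand with the collar's underside on the stand's top
- rod_tip (a point): centre of the rod's tip, the rod's own origin
- stand: fixed wooden block 90 x 90 x 70 mm high with one through hole in its top. Origin: centre of its underside
- stand_hole0 (a point): centre of the mouth of the stand's hole, 20 mm across, in the block's top, 70 mm above the table. With the rod home its tip is 65 mm below this point, 5 mm above the table
- clay_ball: brown lump of modelling clay, 60 mm across, 46 mm high, on the table between chest and stand; to be left alone. Origin: centre of its underside
- acorn: white plaster acorn, 45 x 61 x 40 mm, on the table between chest and stand; to be left alone. Origin: centre of its underside
Not all that is in view belongs to the job. Leave any pink look-alike of the rod alone. Of the things that look like the stand, take the one that is nearest to the robot's base at the start.

How it is judged:
On the way:
1. the drawer comes free while the rod's tip, in the hole, holds the catch down (value of joint drawer above 0.005 m and value of joint catch above 0.1 rad and horizontal distance between rod_tip and release_hole below 0.012 m and z of rod_tip in the frame of release_hole below -0.028 m), for 0.02 s.
At the end, for the whole second after the job is handed in: the drawer stands at least 50 mm out, the catch has sprung back (under 0.05 rad), and the rod stands released and at rest in the stand's hole, upright within 0.12 rad and down to within 5 mm of fully home (value of joint drawer above 0.05 m and value of joint catch below 0.05 rad and horizontal distance between rod_tip and stand_hole0 below 0.01 m and z of rod_tip in the frame of stand_hole0 below -0.06 m and angle between rod's own z axis and vertical below 0.12 rad and linear speed of rod below 0.02 m/s); the robot touches nothing.
It fails at once if the clay ball is moved more than 30 mm (distance of clay_ball from where it was at the start of the episode above 0.03 m).
It fails at once if the plaster acorn is moved more than 30 mm (distance of acorn from where it was at the start of the episode above 0.03 m).
It also fails if it takes over 59 s, if anything falls off the work surface, if the arm or the gripper's body presses on something with over 40 N, if the wrist force passes 120 N, or if a joint passes its speed limit or range.

## Working session

There is one attempt and no reset: what is moved stays moved. The work goes in short steps, Python scripts to look and compute and a tool call to move; the robot and the scene stay as the last step left them, time stands still between calls to the robot, and variables do not carry over. Pictures are saved under pics/ and viewed, at most 11 in all, crops included, and the job is handed in when it is done.

```bash
mkdir -p pics; cat > h.py <<'E'
import numpy as np, cv2
from scipy.spatial.transform import Rotation as R
from bench import ctrl
def ray(c,u,v):
    K=np.array([[c["fx"],0,c["cx"]],[0,c["fy"],c["cy"]],[0,0,1.]])
    p=cv2.undistortPoints(np.array([[[u,v]]],float),K,np.array(c["D"],float))[0,0]
    T=np.array(c["T"]); d=T[:3,:3]@np.array([p[0],-p[1],-1.]); return T[:3,3],d/np.linalg.norm(d)
def onz(c,u,v,z):
    o,d=ray(c,u,v); return o+d*(z-o[2])/d[2]
def proj(c,P):
    K=np.array([[c["fx"],0,c["cx"]],[0,c["fy"],c["cy"]],[0,0,1.]])
    T=np.array(c["T"]); q=T[:3,:3].T@(np.array(P,float)-T[:3,3]); 
    return cv2.projectPoints(np.array([[q[0],-q[1],-q[2]]]),np.zeros(3),np.zeros(3),K,np.array(c["D"],float))[0].ravel()
def tri(c1,p1,c2,p2):
    o1,d1=ray(c1,*p1);o2,d2=ray(c2,*p2)
    t=np.linalg.lstsq(np.c_[d1,-d2],o2-o1,rcond=None)[0]; a=o1+d1*t[0];b=o2+d2*t[1]
    return (a+b)/2,np.linalg.norm(a-b)
def totool(dw):
    return R.from_quat(ctrl.state()["eef_rot"]).inv().apply(dw)
E
python3 - <<'E'
from h import *
import pickle
cs={n:ctrl.capture(n) for n in("side","top")}
pickle.dump(cs,open("c0.pkl","wb"))
for n,c in cs.items():
    cv2.imwrite(f"pics/{n}0.png",cv2.resize(c["img"][:,:,::-1],(800,600),interpolation=cv2.INTER_CUBIC)); print(n,np.round(np.array(c["T"]),3).tolist(),c["fx"],c["cx"],c["cy"],c["D"])
s=ctrl.state();print(s["eef_rot"],s["tool_pos"],ctrl.tip_extent,s["gripper_width"],R.from_quat(s["eef_rot"]).as_matrix().round(3).tolist())
E
```

```text
side [[-0.963, 0.102, -0.248, 0.364], [-0.268, -0.378, 0.886, 0.863], [-0.004, 0.92, 0.392, 0.44], [0.0, 0.0, 0.0, 1.0]] 383.8756457608925 258.9249390007433 194.26529383866082 [-0.13140724  0.          0.          0.          0.        ]
top [[0.014, 0.977, -0.212, 0.304], [-1.0, 0.015, 0.004, 0.024], [0.007, 0.212, 0.977, 1.24], [0.0, 0.0, 0.0, 1.0]] 472.3246481861178 254.5405408907633 194.15362354708503 [-0.04834883  0.          0.          0.          0.        ]
[ 9.86596330e-01  1.63178333e-01 -2.74688194e-05 -7.16166888e-04] [ 0.16896647 -0.49668249  0.24769642] 0.017 0.08557739891631644 [[0.947, 0.322, -0.0], [0.322, -0.947, 0.001], [0.0, -0.001, -1.0]]
```

View pics/side0.png

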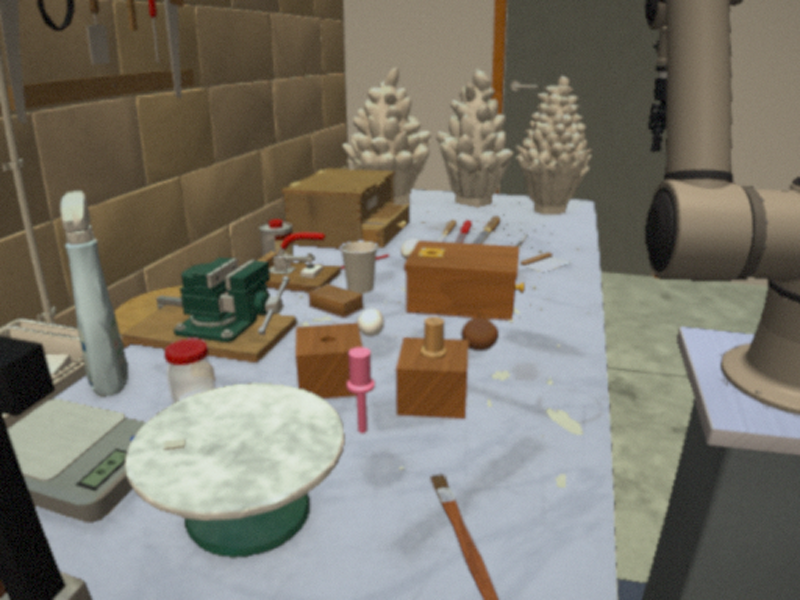

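View pics/top0.png

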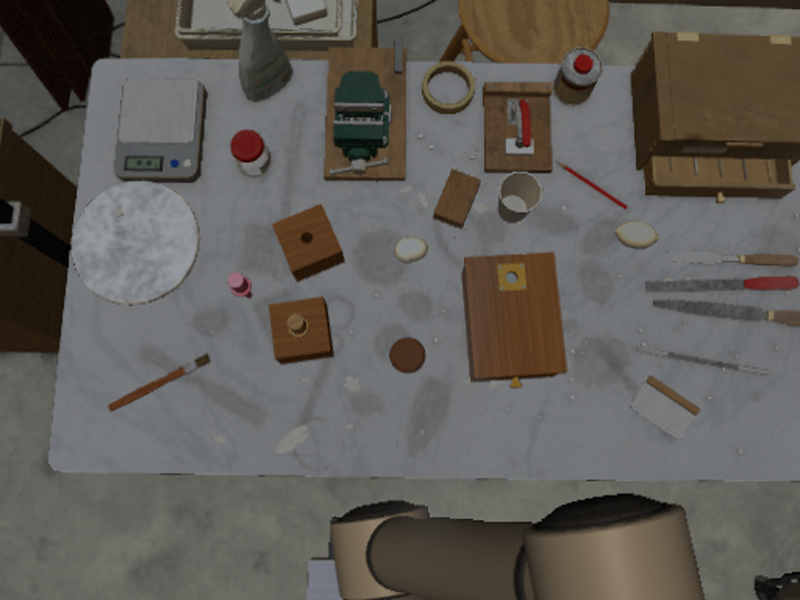

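Top view (800x600 px): the rod's grip is at (297,322), in the stand at (300,330). The hole in the brass plate is at (512,277) and the chest knob at (516,382). The acorn is at (410,249) and the clay ball at (407,354).

Possible mix-ups:
- **Rods:** wooden rod (297,322) or pink look-alike (240,285). I choose the wooden one.
- **Stands:** the one with the rod (300,330) or the empty one (308,240), which is farther from the base. I choose the near one.
- **Chests:** the small one (515,315) or the large one (720,110). I choose the small one with the brass plate.

```bash
cat > m.py <<'E'
from h import *
def blob(c,box,lo,hi):
    x0,y0,x1,y1=box; hsv=cv2.cvtColor(np.ascontiguousarray(c["img"][y0:y1,x0:x1]),cv2.COLOR_RGB2HSV)
    m=cv2.inRange(hsv,lo,hi); cn=max(cv2.findContours(m,0,2)[0],key=cv2.contourArea)
    return cn+np.array([x0,y0]),cv2.contourArea(cn)
E
python3 - <<'E'
from m import *
import pickle
cs=pickle.load(open("c0.pkl","rb")); t,s=cs["top"],cs["side"]
def hsv(c,x,y):
    return cv2.cvtColor(c["img"][int(y/1.5625):int(y/1.5625)+1,int(x/1.5625):int(x/1.5625)+1],cv2.COLOR_RGB2HSV).ravel().tolist()
for n,c,pts in(("top",t,[(297,320),(296,331),(280,345),(505,269),(512,278),(520,268),(500,320)]),("side",s,[(434,325),(434,335),(433,350),(425,253),(432,252),(420,345),(460,260)])):
    print(n,[(p,hsv(c,*p)) for p in pts])
k=1/1.5625
for n,x,y,z in(("rodtop",297,318,.118),("hole",512,277,.095),("knob",516,382,.05),("acorn",410,249,.02),("ball",407,354,.02),("pink",237,279,.11),("stand2",308,238,.07)):
    print(n,onz(t,x*k,y*k,z).round(3))
a=cv2.resize(t["img"][175:245,140:240,::-1],(560,392),interpolation=cv2.INTER_CUBIC)
b=cv2.resize(t["img"][155:255,285:370,::-1],(333,392),interpolation=cv2.INTER_CUBIC)
cc=cv2.resize(s["img"][195:270,225:325,::-1],(400,300)[:2]);d=cv2.resize(s["img"][145:220,250:350,::-1],(400,300))
top=np.hstack([a[:,:450],b]);bot=np.hstack([cc,d])[:200]
w=783; im=np.vstack([top,cv2.resize(np.hstack([cc,d]),(w,int(300*w/800)))[:208]])
cv2.imwrite("pics/crop1.png",im[:600]);print(im.shape)
E
```

```text
top [((297, 320), [16, 119, 107]), ((296, 331), [14, 142, 61]), ((280, 345), [14, 165, 85]), ((505, 269), [20, 162, 123]), ((512, 278), [103, 31, 115]), ((520, 268), [21, 169, 125]), ((500, 320), [13, 146, 89])]
side [((434, 325), [16, 137, 156]), ((434, 335), [17, 151, 140]), ((433, 350), [17, 151, 142]), ((425, 253), [21, 183, 187]), ((432, 252), [18, 191, 147]), ((420, 345), [14, 156, 147]), ((460, 260), [15, 163, 138])]
rodtop [0.522 0.176 0.118]
hole [ 0.598 -0.162  0.095]
knob [ 0.435 -0.173  0.05 ]
acorn [0.665 0.    0.02 ]
ball [0.482 0.003 0.02 ]
pink [0.584 0.275 0.11 ]
stand2 [0.666 0.17  0.07 ]
(600, 783, 3)
```

View pics/crop1.png

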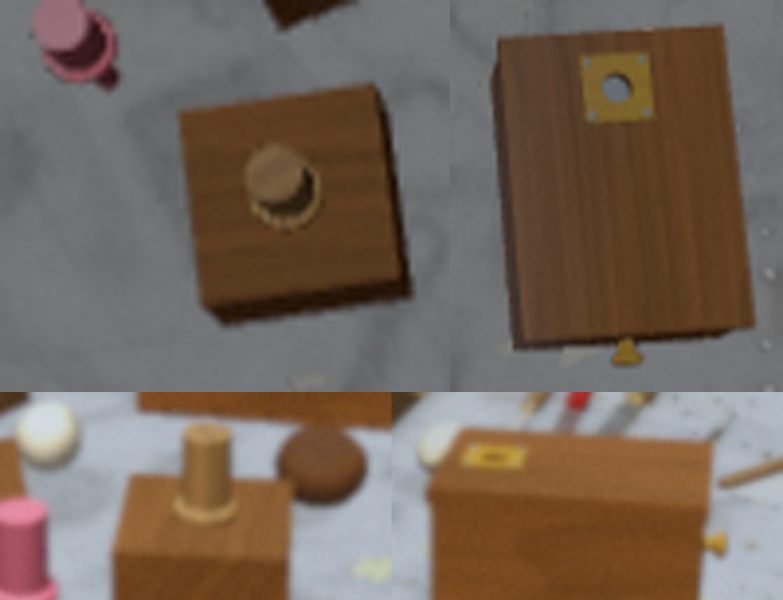

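The crop shows the wooden rod (round tan grip, collar on the stand's top), grip top at about crop (275,172), plus the hole in the brass plate at crop (617,88). Next I compute the precise points.

```bash
python3 - <<'E'
from m import *
import pickle
cs=pickle.load(open("c0.pkl","rb")); t,s=cs["top"],cs["side"]
def cen(cn):
    m=cv2.moments(cn); return np.array([m["m10"]/m["m00"],m["m01"]/m["m00"]])
ct,a=blob(t,(310,160,345,190),(17,130,90),(25,255,255)); cS,b=blob(s,(260,150,300,170),(17,165,120),(25,255,255))
pt,ps=cen(cv2.convexHull(ct)),cen(cv2.convexHull(cS)); print("plate",pt,a,ps,b,onz(t,*pt,.095),onz(s,*ps,.095),tri(t,pt,s,ps)); 
# chest top corners (top view crop)
f=lambda x,y:(285+(x-450)/3.92,155+y/3.92)
C=[onz(t,*f(*p),.095) for p in((497,38),(722,26),(753,327),(523,343))]
print("chest",np.round(C,4).tolist(),[np.linalg.norm(C[i]-C[i-1]).round(4) for i in range(4)])
g=lambda x,y:(140+x/5.6,175+y/5.6)
S=[onz(t,*g(*p),.07) for p in((180,113),(375,85),(405,280),(203,305))]
print("stand",np.mean(S,0),[np.linalg.norm(S[i]-S[i-1]).round(4) for i in range(4)], np.degrees(np.arctan2(*(S[0]-S[1])[:2])))
cr,ar=blob(t,(180,195,200,225),(13,60,92),(22,140,255))
(x,y),r=cv2.minEnclosingCircle(cr); print("rodblob",(x,y),r,cen(cr),ar)
for p in(g(275,172),cen(cr)): print("rodtop",onz(t,*p,.118))
q=(225+207/4/.979,195+(430-392)/4/.979); print("side rod top",q,onz(s,*q,.118),tri(t,g(275,172),s,q))
print("collar",onz(t,*g(285,194),.076))
st=ctrl.state(); Rm=R.from_quat(st["eef_rot"]); print(R.as_matrix(Rm).round(3).tolist(), st["q"])
E
```

```text
plate [327.06721763 176.89090909] 264.5 [275.39880952 161.16071429] 48.5 [ 0.59941274 -0.16086446  0.095     ] [ 0.60255901 -0.16499988  0.095     ] (array([ 0.60031391, -0.16052026,  0.0962939 ]), np.float64(0.0024192423025953943))
chest [[0.6298, -0.0855, 0.095], [0.6404, -0.2309, 0.095], [0.4459, -0.2444, 0.095], [0.4339, -0.1008, 0.095]] [np.float64(0.1965), np.float64(0.1458), np.float64(0.195), np.float64(0.1441)]
stand [0.51488407 0.17712096 0.07      ] [np.float64(0.0885), np.float64(0.089), np.float64(0.0905), np.float64(0.0906)] -9.294929735267388
rodblob (189.828125, 207.65625) 7.436762809753418 [189.89102564 207.82307692] 130.0
rodtop [0.51619754 0.17805617 0.118     ]
rodtop [0.51104644 0.17593684 0.118     ]
side rod top (277.8600612870276, 204.7037793667007) [0.51728911 0.17560426 0.118     ] (array([0.51638226, 0.17796871, 0.11905501]), np.float64(0.0007612546824447998))
collar [0.51421365 0.17889924 0.076     ]
[[0.947, 0.322, -0.0], [0.322, -0.947, 0.001], [0.0, -0.001, -1.0]] [-1.38901506e+00  3.42627490e-01  1.52495674e+00 -3.06622457e-05
  1.27544151e+00 -1.46032493e-01]
```

The points agree across views and with the known sizes: rod and stand at (0.516, 0.178), hole at (0.599, -0.1615). First move is out and to the left at height.

The manual's scale: shifts go in shares of 400 mm and turns go in shares of pi rad. Converting my numbers, 0.045 m / 0.4 = 0.1125, -0.011 m / 0.4 = -0.0275.

Call:
shift_gripper --deltas "0 0 0 0.1125 -0.0275 0 0.085 | 0 0 0 0.1125 -0.0275 0 0.085 | 0 0 0 0.1125 -0.0275 0 0.085 | 0 0 0 0.1125 -0.0275 0 0.085 | 0 0 0 0.1125 -0.0275 0 0.085 | 0 0 0 0.1125 -0.0275 0 0.085" --grip_n 40

```text
time: 0.85
tool_pos: [0.4045, -0.3465, 0.248]
eef_rot: [0.987, 0.163, -0.0, -0.0]
ft_force: [0.5, -0.7, 0.4]
gripper_width: 0.0854
gripper_force: 0.0
```

```bash
python3 - <<'E'
from h import *
s=ctrl.state();print(s["tool_pos"],totool(np.array([.516,.178,.2])-s["tool_pos"]),s["q"],s["ft_force"])
E
```

```text
[ 0.40446246 -0.34654401  0.2479845 ] [ 0.27446308 -0.46069693  0.04814471] [-8.52316131e-01  3.56582841e-01  1.50326438e+00 -9.64367109e-05
  1.28236732e+00  3.90780581e-01] [ 0.46280789 -0.65740991  0.44231186]
```

In the tool's units: -0.05 m / 0.4 = -0.125, 0.03 m / 0.4 = 0.075.

Call:
shift_gripper --deltas "0 0 0 0.075 -0.125 0 0.085 | 0 0 0 0.075 -0.125 0 0.085 | 0 0 0 0.075 -0.125 0 0.085 | 0 0 0 0.075 -0.125 0 0.085 | 0 0 0 0.075 -0.125 0 0.085 | 0 0 0 0.075 -0.125 0 0.085 | 0 0 0 0.075 -0.125 0 0.085 | 0 0 0 0.075 -0.125 0 0.085"

```text
time: 1.85
tool_pos: [0.5018, 0.1102, 0.2481]
eef_rot: [0.987, 0.163, -0.0, 0.0]
ft_force: [0.4, -1.2, 0.2]
gripper_width: 0.085
gripper_force: 0.0
```

Call:
shift_gripper --deltas "0 0 0 0.085 -0.15 0 0.085 | 0 0 0 0 0 0 0.085"

```text
time: 2.1
tool_pos: [0.5132, 0.1737, 0.2475]
eef_rot: [0.986, 0.166, -0.0, -0.0]
ft_force: [-0.4, -0.0, 0.6]
gripper_width: 0.0853
gripper_force: 0.0
```

```bash
python3 - <<'E'
from h import *
s=ctrl.state();print(s["tool_pos"],totool(np.array([.516,.178,.104])-s["tool_pos"]),s["q"],s["ft_force"])
c=ctrl.capture("top"); cv2.imwrite("pics/t1.png",np.hstack([cv2.resize(c["img"][140:280,90:290,::-1],(800,560),interpolation=cv2.INTER_CUBIC)]))
E
```

```text
[0.51322027 0.1737028  0.24749008] [ 0.00412805 -0.00302545  0.14349008] [1.84453740e-01 3.73866627e-01 1.47849061e+00 7.95749340e-04
 1.29001900e+00 1.42156591e+00] [-0.40715925 -0.01525865  0.61432759]
```

View pics/t1.png

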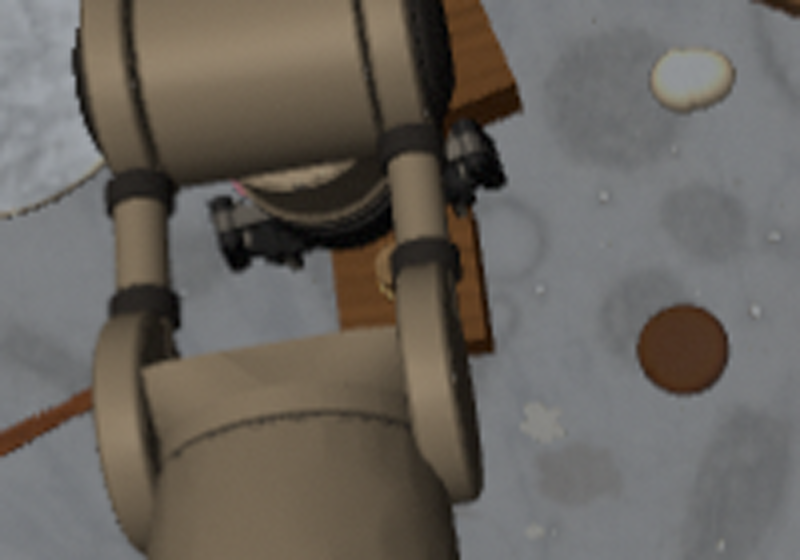

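The top picture shows the wrist over the stand, with the rod partly hidden at (385,275) and the ball and acorn untouched. I correct by 4 mm and descend.

In the tool's units: 0.03 m / 0.4 = 0.075, 0.023 m / 0.4 = 0.0575.

Call:
shift_gripper --deltas "0 0 0 0.01 -0.0075 0 0.085 | 0 0 0 0 0 0.075 0.085 | 0 0 0 0 0 0.075 0.085 | 0 0 0 0 0 0.075 0.085 | 0 0 0 0 0 0.075 0.085 | 0 0 0 0 0 0.0575 0.085 | 0 0 0 0 0 0 0.085"

```text
time: 3.02
tool_pos: [0.5155, 0.1723, 0.1039]
eef_rot: [0.987, 0.162, -0.002, 0.0]
ft_force: [-0.4, -0.2, 0.1]
gripper_width: 0.085
gripper_force: 0.0
```

```bash
python3 - <<'E'
from h import *
s=ctrl.state();print(s["tool_pos"],s["ft_force"])
c=ctrl.capture("side"); cv2.imwrite("pics/s1.png",cv2.resize(c["img"][170:280,215:345,::-1],(650,550),interpolation=cv2.INTER_CUBIC))
E
```

```text
[0.51551997 0.17232712 0.10391126] [-0.39176192 -0.21102346  0.1205111 ]
```

View pics/s1.png

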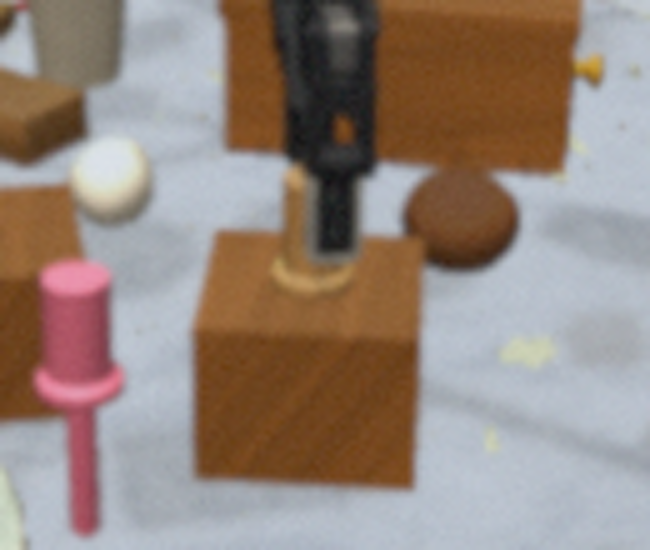

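The side crop shows the near finger in front of the grip at (335,210), tip just above the collar at (312,275), acorn and ball untouched. I nudge 5 mm along the closing line and close.

In the tool's units: -0.005 m / 0.4 = -0.0125, 0.002 m / 0.4 = 0.005.

Call:
shift_gripper --deltas "0 0 0 0.005 -0.0125 0 0.085 | 0 0 0 0 0 0 0.085"

```text
time: 3.32
tool_pos: [0.5173, 0.1796, 0.1064]
eef_rot: [0.987, 0.163, 0.001, -0.0]
ft_force: [1.1, 0.4, -0.8]
gripper_width: 0.0851
gripper_force: 0.0
```

Call:
shift_gripper --deltas "0 0 0 0 0 0 0.015 | 0 0 0 0 0 0 0.015 | 0 0 0 0 0 0 0.015 | 0 0 0 0 0 0 0.015 | 0 0 0 0 0 0 0.015 | 0 0 0 0 0 0 0.015" --grip_n 50

```text
time: 4.08
tool_pos: [0.5167, 0.1792, 0.1055]
eef_rot: [0.987, 0.163, 0.0, 0.0]
ft_force: [-0.3, 0.5, 5.4]
gripper_width: 0.0249
gripper_force: 49.2
```

In the tool's units: -0.025 m / 0.4 = -0.0625, -0.02 m / 0.4 = -0.05.

Call:
shift_gripper --deltas "0 0 0 0 0 -0.025 0.015 | 0 0 0 0 0 -0.05 0.015 | 0 0 0 0 0 -0.0625 0.015 | 0 0 0 0 0 -0.0625 0.015 | 0 0 0 0 0 -0.0625 0.015 | 0 0 0 0 0 -0.0625 0.015 | 0 0 0 0 0 0 0.015"

```text
time: 4.95
tool_pos: [0.5175, 0.1794, 0.2374]
eef_rot: [0.987, 0.163, 0.002, -0.0]
ft_force: [-0.4, 0.1, -1.1]
gripper_width: 0.0243
gripper_force: 49.1
```

```bash
python3 - <<'E'
from h import *
s=ctrl.state();print(s["tool_pos"],s["ft_force"],totool(np.array([.599,-.1615,s["tool_pos"][2]])-s["tool_pos"]))
c=ctrl.capture("side"); cv2.imwrite("pics/s2.png",cv2.resize(c["img"][130:270,215:345,::-1],(520,560),interpolation=cv2.INTER_CUBIC))
E
```

```text
[0.51751518 0.17942631 0.23735421] [-0.43223536  0.10817367 -1.05064769] [-3.26313787e-02  3.49006752e-01  9.44695073e-05]
```

View pics/s2.png

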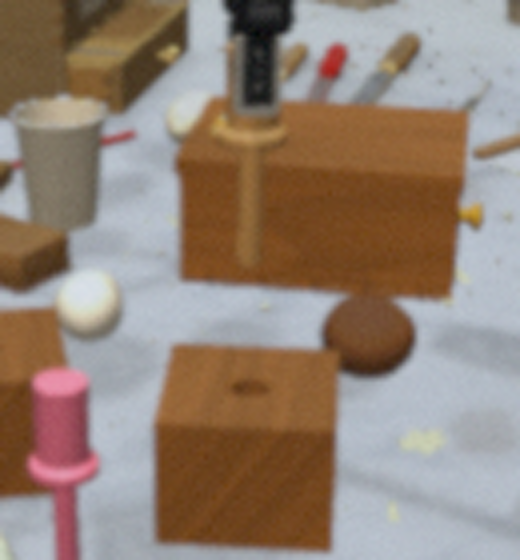

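The rod hangs upright in the fingers, tip at crop (248,262), and the stand hole shows empty at (250,388). I carry it over to the chest.

In the tool's units: 0.05 m / 0.4 = 0.125, 0.049 m / 0.4 = 0.1225.

```bash
python3 - <<'E'
from h import *
c=ctrl.capture("side")
print("tip",onz(c,277,195.5,.137),"standhole",onz(c,277.5,227,.07), "pred tip px",proj(c,[.517,.179,.137]))
E
```

```text
tip [0.51985894 0.17345239 0.137     ] standhole [0.51609183 0.18059998 0.07      ] pred tip px [277.76980444 196.71239541]
```

Call:
shift_gripper --deltas "0 0 0 -0.0125 0.125 0 0.015 | 0 0 0 -0.0125 0.125 0 0.015 | 0 0 0 -0.0125 0.125 0 0.015 | 0 0 0 -0.0125 0.125 0 0.015 | 0 0 0 -0.0125 0.125 0 0.015 | 0 0 0 -0.0125 0.125 0 0.015 | 0 0 0 -0.0075 0.1225 0 0.015 | 0 0 0 0 0 0 0.015"

```text
time: 6.05
tool_pos: [0.5974, -0.1651, 0.2329]
eef_rot: [0.987, 0.161, -0.001, -0.0]
ft_force: [-0.5, 0.6, -0.7]
gripper_width: 0.0246
gripper_force: 49.3
```

```bash
python3 - <<'E'
from h import *
p=[]
for i in range(6):
    s=ctrl.state();p.append(s["tool_pos"]);c=ctrl.capture("top" if i==0 else "side")
    if i==0: t=c
P=np.mean(p,0);print(P,np.std(p,0),totool(np.array([.599,-.1615,P[2]])-P))
h,tp=proj(c,[.599,-.1615,.095]),proj(c,[P[0],P[1],P[2]-.1005]);print(h,tp)
a=cv2.resize(c["img"][90:190,225:325,::-1],(400,400),interpolation=cv2.INTER_CUBIC);b=cv2.resize(t["img"][140:240,280:380,::-1],(400,400),interpolation=cv2.INTER_CUBIC)
cv2.imwrite("pics/s3.png",np.hstack([a,b]))
E
```

```text
[ 0.59725455 -0.16196764  0.23387892] [0.0001403  0.00164697 0.00071362] [ 1.80287404e-03  1.22133482e-04 -5.87854303e-07]
[276.32540293 161.62851307] [277.13806158 148.7511349 ]
```

View pics/s3.png

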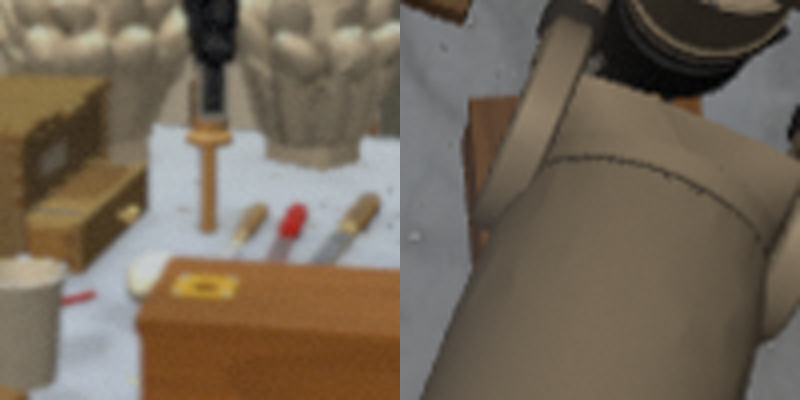

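In the side crop the tip is at (208,231), right above the hole at (206,286), and both match their projections within 1 px. I shift 2 mm and lower into the mouth.

In the tool's units: 0.015 m / 0.4 = 0.0375, 0.0018 m / 0.4 = 0.0045.

Call:
shift_gripper --deltas "0 0 0 0.0045 0 0 0.015 | 0 0 0 0 0 0.0375 0.015 | 0 0 0 0 0 0.0375 0.015 | 0 0 0 0 0 0.025 0.015 | 0 0 0 0 0 0.0125 0.015 | 0 0 0 0 0 0.0125 0.015 | 0 0 0 0 0 0 0.015" --grip_n 80

```text
time: 7.22
tool_pos: [0.5994, -0.1612, 0.1851]
eef_rot: [0.987, 0.163, -0.0, -0.0]
ft_force: [0.2, -0.2, -0.6]
gripper_width: 0.0241
gripper_force: 78.4
```

```bash
python3 - <<'E'
from h import *
f=[];p=[]
for i in range(4):
    s=ctrl.state();p.append(s["tool_pos"]);f.append(s["ft_force"]);c=ctrl.capture("side")
print(np.mean(p,0),np.mean(f,0)); P=np.mean(p,0); print(proj(c,[P[0],P[1],.095]),proj(c,[P[0],P[1],P[2]-.1005]))
cv2.imwrite("pics/s4.png",cv2.resize(c["img"][110:190,235:315,::-1],(560,560),interpolation=cv2.INTER_CUBIC))
E
```

```text
[ 0.59956796 -0.16129852  0.18548318] [ 0.25010481  0.08951921 -0.32270939]
[276.11672837 161.63357825] [276.07157208 164.94228654]
```

View pics/s4.png

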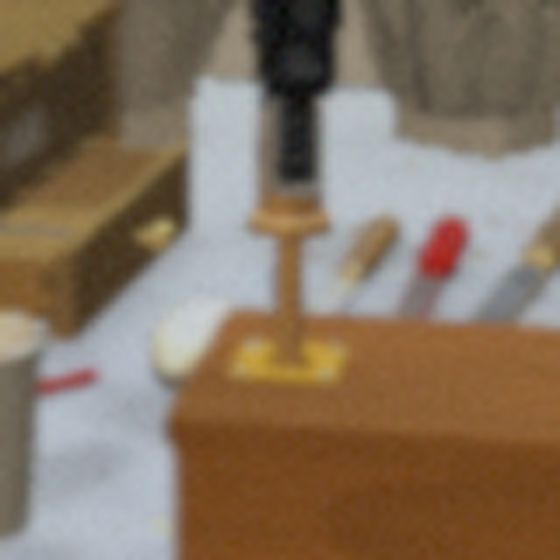

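The dowel is in the hole at (292,357) with no side force. I push down about 26 mm, then hold.

In the tool's units: 0.008 m / 0.4 = 0.02, 0.004 m / 0.4 = 0.01.

Call:
shift_gripper --deltas "0 0 0 0 0 0.02 0.015 | 0 0 0 0 0 0.02 0.015 | 0 0 0 0 0 0.0125 0.015 | 0 0 0 0 0 0.01 0.015 | 0 0 0 0 0 0.0025 0.015 | 0 0 0 0 0 0 0.015 | 0 0 0 0 0 0 0.015"

```text
time: 8.3
tool_pos: [0.5999, -0.1612, 0.1604]
eef_rot: [0.987, 0.163, 0.001, 0.0]
ft_force: [-0.8, 0.7, 7.6]
gripper_width: 0.0238
gripper_force: 79.4
```

```bash
python3 - <<'E'
from h import *
c=ctrl.capture("side"); s=ctrl.state();print(s["tool_pos"],s["ft_force"],s["gripper_width"])
cv2.imwrite("pics/s5.png",cv2.resize(c["img"][110:220,245:385,::-1],(700,550),interpolation=cv2.INTER_CUBIC))
E
```

```text
[ 0.59988723 -0.16118213  0.16043536] [-0.82307831  1.43149772  7.63083622] 0.023602165465126702
```

View pics/s5.png

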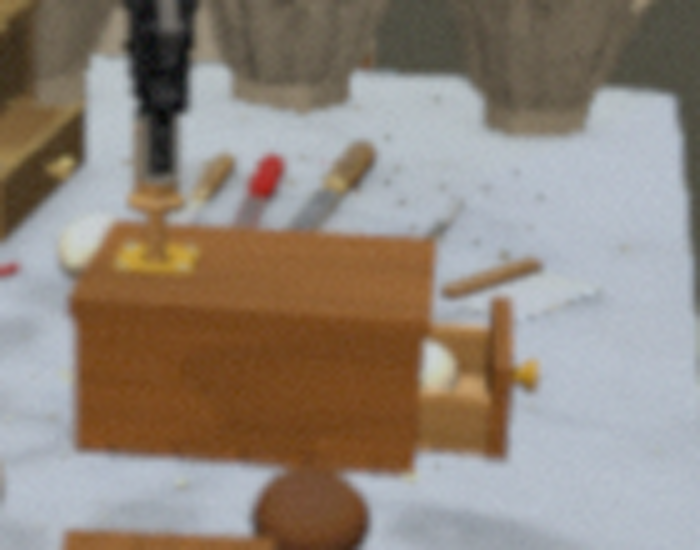

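The drawer is fully out, knob at (525,375), with the rod holding the catch at 7.6 N. I draw the rod straight up, then carry it back.

In the tool's units: -0.015 m / 0.4 = -0.0375, -0.01 m / 0.4 = -0.025.

Call:
shift_gripper --deltas "0 0 0 0 0 -0.025 0.015 | 0 0 0 0 0 -0.0375 0.015 | 0 0 0 0 0 -0.0375 0.015 | 0 0 0 0 0 -0.0375 0.015 | 0 0 0 0 0 -0.0375 0.015 | 0 0 0 0 0 -0.025 0.015 | 0 0 0 0 0 0 0.015"

```text
time: 9.22
tool_pos: [0.5998, -0.1614, 0.2402]
eef_rot: [0.987, 0.163, 0.001, 0.0]
ft_force: [-0.5, 0.1, -1.2]
gripper_width: 0.0236
gripper_force: 78.4
```

Call:
shift_gripper --deltas "0 0 0 0.0125 -0.125 0 0.015 | 0 0 0 0.0125 -0.125 0 0.015 | 0 0 0 0.0125 -0.125 0 0.015 | 0 0 0 0.0125 -0.125 0 0.015 | 0 0 0 0.0125 -0.125 0 0.015 | 0 0 0 0.0125 -0.125 0 0.015 | 0 0 0 0.0025 -0.12 0 0.015 | 0 0 0 0 0 0 0.015"

```text
time: 10.22
tool_pos: [0.5153, 0.181, 0.2387]
eef_rot: [0.986, 0.165, -0.001, -0.0]
ft_force: [0.6, -0.8, -0.6]
gripper_width: 0.0242
gripper_force: 78.7
```

```bash
python3 - <<'E'
from h import *
p=[];f=[]
for i in range(5):
    s=ctrl.state();p.append(s["tool_pos"]);f.append(s["ft_force"]);c=ctrl.capture("side")
P=np.mean(p,0);print(P,np.std(p,0),np.mean(f,0),totool(np.array([.516,.1785,P[2]])-P),s["eef_rot"])
print(proj(c,[P[0],P[1],P[2]-.1005]),proj(c,[.516,.1785,.07]))
cv2.imwrite("pics/s6.png",cv2.resize(c["img"][150:260,235:325,::-1],(450,550),interpolation=cv2.INTER_CUBIC))
E
```

```text
[0.5163208  0.17874826 0.23880448] [6.08089523e-04 1.33503529e-03 8.20683221e-05] [ 0.16903876 -0.63245121 -0.85417872] [-3.83449113e-04  1.32330794e-04  2.14207199e-07] [ 9.86677233e-01  1.62689538e-01 -3.03072954e-04  2.47325328e-04]
[278.1420306  196.09630623] [277.7738856  226.54264406]
```

View pics/s6.png

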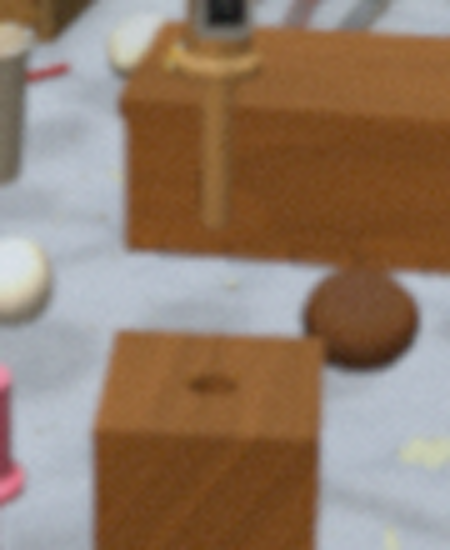

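The tip at (213,226) is in line with the stand hole at (213,384), and the residual is under 1 mm. I lower the rod.

In the tool's units: 0.025 m / 0.4 = 0.0625, 0.01 m / 0.4 = 0.025.

Call:
shift_gripper --deltas "0 0 0 0 0 0.0625 0.015 | 0 0 0 0 0 0.0625 0.015 | 0 0 0 0 0 0.025 0.015 | 0 0 0 0 0 0.025 0.015 | 0 0 0 0 0 0.025 0.015 | 0 0 0 0 0 0.025 0.015 | 0 0 0 0 0 0 0.015"

```text
time: 11.35
tool_pos: [0.5164, 0.1781, 0.1485]
eef_rot: [0.987, 0.163, -0.001, 0.0]
ft_force: [-0.1, -0.6, -0.2]
gripper_width: 0.0239
gripper_force: 78.6
```

Call:
shift_gripper --deltas "0 0 0 0 0 0.0375 0.015 | 0 0 0 0 0 0.0375 0.015 | 0 0 0 0 0 0.02 0.015 | 0 0 0 0 0 0.0075 0.015 | 0 0 0 0 0 0 0.015 | 0 0 0 0 0 0 0.015"

```text
time: 12.1
tool_pos: [0.5171, 0.1783, 0.1087]
eef_rot: [0.987, 0.163, 0.0, 0.0]
ft_force: [0.1, 0.2, -0.6]
gripper_width: 0.0239
gripper_force: 78.6
```

Free so far. About 3 mm remain to home. I creep down until contact shows, then open.

In the tool's units: 0.002 m / 0.4 = 0.005, 0.001 m / 0.4 = 0.0025.

Call:
shift_gripper --deltas "0 0 0 0 0 0.005 0.015 | 0 0 0 0 0 0.0025 0.015 | 0 0 0 0 0 0 0.015 | 0 0 0 0 0 0 0.015"

```text
time: 12.6
tool_pos: [0.5168, 0.1782, 0.1056]
eef_rot: [0.987, 0.163, 0.0, 0.0]
ft_force: [-1.3, -0.2, 3.2]
gripper_width: 0.024
gripper_force: 79.0
```

Contact at the home height. I open, rise and check.

Call:
shift_gripper --deltas "0 0 0 0 0 0 0.085 | 0 0 0 0 0 0 0.085 | 0 0 0 0 0 0 0.085 | 0 0 0 0 0 0 0.085 | 0 0 0 0 0 0 0.085 | 0 0 0 0 0 0 0.085"

```text
time: 13.35
tool_pos: [0.5168, 0.1782, 0.1053]
eef_rot: [0.987, 0.163, -0.0, 0.0]
ft_force: [0.2, -0.1, -0.4]
gripper_width: 0.0853
gripper_force: 0.0
```

Call:
shift_gripper --deltas "0 0 0 0 0 -0.05 0.085 | 0 0 0 0 0 -0.075 0.085 | 0 0 0 0 0 -0.075 0.085 | 0 0 0 0 0 -0.075 0.085 | 0 0 0 0 0 -0.075 0.085 | 0 0 0 0 0 0 0.085 | 0 0 0 0 0 0 0.085"

```text
time: 14.22
tool_pos: [0.5163, 0.1781, 0.2444]
eef_rot: [0.987, 0.163, -0.001, 0.0]
ft_force: [0.8, 1.1, 0.2]
gripper_width: 0.0846
gripper_force: 0.0
```

```bash
python3 - <<'E'
from h import *
c=ctrl.capture("side"); s=ctrl.state();print(s["tool_pos"],s["ft_force"],s["gripper_width"])
cv2.imwrite("pics/s7.png",cv2.resize(c["img"][130:270,215:375,::-1],(640,560),interpolation=cv2.INTER_CUBIC))
E
```

```text
[0.51614058 0.17809528 0.24404512] [-0.13808787 -0.25416571  0.16281496] 0.08480345895652816
```

View pics/s7.png

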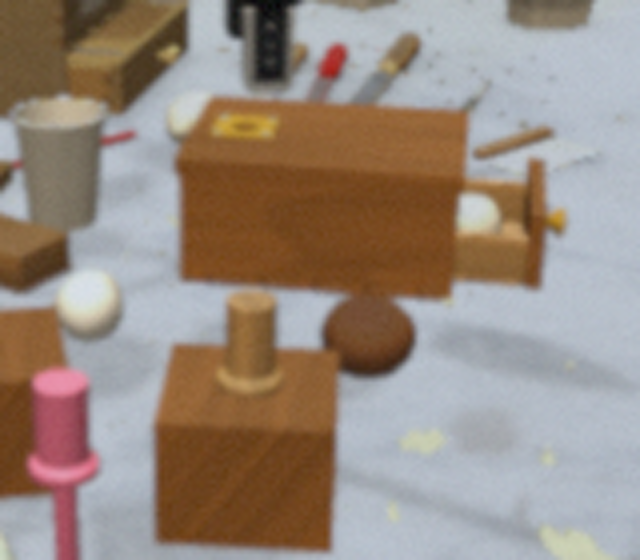

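The rod stands upright and home in the stand (250,340). The drawer is open (545,220), the ball and acorn have not moved, and the gripper is clear.

```bash
python3 -c "
from bench import ctrl
print(ctrl.hand_in())"
```

```text
the job is handed in; nothing more can be done
None
```

The drawer is sprung fully open, the rod is back in its stand, upright and home, and the clay ball and acorn are where they were; the job is handed in at about 14 s, though `hand_in()` returned no verdict.

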